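# Free a sample tin from the paint mixer's unmarked clamp screw

### The arm

A 7-joint arm with a two-finger parallel gripper is mounted at the origin on the work surface. World frame = base frame: x ahead of the robot, y to its left, z up, the work surface at z = 0. Lengths are in mm, angles in rad, forces in N, time in s.
With the tool pointing down it reaches from about 400 to 850 mm from the base axis. Payload 4.5 kg.
Tool frame: the origin (TCP) lies midway between the tips of the shut fingers; the grasp point (between the pads) lies 19 mm behind it; z points along the fingers, y is the line along which they close (so a half turn about z gives the same grasp; the last joint's range is limited). The gripper opens to 85 mm and grips with 20 to 120 N. Pads are 22 mm wide; open, the fingers measure 114 mm over their backs; the gripper's body (76 mm by 85 mm) begins 54 mm behind the grasp point. The pads swing forward as they close: fully open they stand 13 mm farther back than shut.
Start: joints at [-1.073, 0.689, -0.195, 1.565, 0.157, 0.902, -0.215], TCP at [279.579, 559.008, 231.317] pointing down, gripper open.
Joint ranges: [-3.01, 3.01], [-0.46, 2.08], [-1.47, 1.51], [0.13, 2.56], [-1, 4.14], [0.04, 2.09], [-2.66, 2.66]. Speed limits (rad/s): [2.57, 2.57, 3.14, 3.14, 3.14, 3.14, 3.14].

### API

Orientations are given as a 3x3 rotation matrix whose columns are the frame's x, y, z axes.
In Python, from bench import arm gives the robot as it stands.
- The arm moves only by the tool arm_command, never from a script. Its argument "increments" is a list of rows, each an object with "linear": the shift along the tool's x, y, z in mm, a list of three; "angular": the turn, a rotation vector about the tool's x, y, z in degrees, a list of three. In form: [{"linear": [tx, ty, tz], "angular": [ax, ay, az]}, ...]. A call has 1 to 8 rows; each row shifts and turns the commanded pose from where the row before left it, along the tool's axes as they then stand; what a row does not reach is not made up. A row lasts 1/10 s, in which the tool goes at most 50 mm and 8.59 degrees, less where a joint would pass 70% of its speed; a pose out of reach is approached as far as the arm can. A call is refused whole if a number of a shift passes 50 or a number of a turn 8.59, either way. A call with a gripper value outside its range is refused whole. "jaw" is the finger opening in mm, from 0 to 85.4, set as the call begins (left out, the last holds). The fingers move at their own pace and stop on an object; "newtons" is the grip in N (left out, the last holds). Time passes only in rows, so rows that do not move let the fingers close. It gives the time, the measured TCP pose, the force, the opening and the grip force at its end, in the units of the state.
- arm.get_obs(): the state, without advancing time (a new reading comes with each control period).
- arm.camera(name): name is "side" or "top"; returns a dict with "image" (384x512x3 uint8, red, green, blue), "z_map" (384x512 float32, mm along the optical axis (not along the pixel's ray), 0 where there is no reading), "fx", "fy", "cx", "cy" (pixels), "R" (3x3) and "t" (3): a world point X has camera coordinates R X + t. Camera axes: x right, y down, z forward; pixel columns grow to the right and rows downward; lengths in mm; the calibration is good to about 2 mm. A picture is of the moment at which its call begins.
- arm.sign_off(): hands the job in; it is judged then, once.
The state is a dict: "t": time; "qpos": joint angles; "dq": joint speeds; "joint_efforts": joint torques, N m; "ee_pos": TCP position; "eef_rot": TCP orientation; "ft_force": force on the tool from outside, world axes, zero at the start; "wrist_torque": the same for the moment, N m; "finger_gap": finger opening in mm; "gripper_force": force on a finger pad.
Only numpy, scipy, OpenCV 4.12 (cv2) and the standard library are available. Lean on these libraries where they do the work, as an engineer would, in place of code of your own. Each camera call takes 0.05 s, during which the arm holds its last target. There are 200 camera calls.

### The job

Take the clamp off the tin in the paint mixer and draw the tray out for me. Nobody knows which way that clamp screw is threaded, so feel it both ways with the crank: one way it soon comes hard, and there nip it just lightly and never force it; then wind it the other way until the clamp foot is well clear of the tin. After that pull the tray out to its stop with the tin still standing in its ring, and leave the things on the counter alone.

Things in the scene. Friction and masses are not known exactly. Their poses are not given: they have to be found in the camera images.
- mixer: Grey steel bench mixer for paint tins, fixed, 275 x 150 mm. Base housing (top 46 mm above the counter), column at its back (x = 65 to 150 mm), over-arm (42 mm wide, 165 to 195 mm above the counter) with a vertical clamp screw. Origin on the screw's axis at counter height, z up; the tray draws out along its -x axis, base front edge at x = -125 mm. Its place and yaw vary.
- screw_axis (a point): Point on the clamp screw's axis, 233 mm up, fixed to the mixer, axes as the mixer's. Either way the screw first turns evenly at 0.15 N m (2.5 N at the crank knob) and stays where left; loosening lasts at least 1.4 turns. Tightening, it comes hard after 0 to 0.45 rad, then the force climbs 1.4 N per mm of knob travel: 6 to 9 N at the knob is a light nip, 14 N too much. Which way tightens must be felt.
- crank_knob (a point): Middle of the crank's black upright knob, 21 mm in diameter, 40 mm tall; it spins freely on its pin, so it can be held without turning the wrist while the crank goes round. Circle of 60 mm radius about the screw axis. 233 mm above the counter when hard tight; knob and foot rise 8 mm per turn of loosening. As found the crank points roughly along the mixer's -y. Crank bar top 23 mm below this point.
- foot_pad (a point): Centre of the underside of the clamp foot, a rubber pad 40 mm in diameter under the screw; it rises with the screw without turning. Hard tight it is 130 mm above the counter, on the tin's lid, 5 mm below the rim: 5 mm of rise brings it level with the rim. Tightening drags it springily round, by 1 rad per 5 N m of torque: 0.03 rad at first, more once the screw is hard.
- tin: Blue and white lever-lid tin, 60 mm in diameter, 76 mm tall, about 0.3 kg; its lid lies 5 mm below the rim in a recess 47 mm across. Origin at the centre of its underside, z up. It stands loose in the tray's ring under the clamp foot.
- nest (a point): Centre of the tray's top face inside the tin's ring (63 mm inside, 10 mm high), 59 mm above the counter; moves with the tray.
- tray (a joint): How far the aluminium tray is drawn out, in m: 0 pushed in, 0.100 at its stop. It takes 2 to 3 N.
- tray_knob (a point): Middle of the tray's black upright pull knob, 20 mm in diameter, 36 mm tall (68 to 104 mm above the counter), on the tray's tongue (36 mm wide, top 59 mm above the counter), 137 mm from the nest along the mixer's -x. Moves with the tray.
- tin_blue: Bystander: a second tin of the same kind, 60 mm across, 76 mm tall, standing on the counter. Origin: centre of its underside.
- tin_green: Bystander: a yellow and green tin of the same size standing on the counter. Origin: centre of its underside.
- tape: Bystander: roll of masking tape lying flat, 104 mm across, 25 mm high. Origin: centre of its underside.
- brush: Bystander: flat paint brush lying on the counter, about 190 mm long along its x axis, 20 mm high. Origin: about its middle, at counter height.
- lid_mallet: Bystander: mallet with wooden handle and rubber head, lying along its x axis from -45 mm (handle end) to 139 mm (head, 75 mm wide, 48 mm high). Origin at counter height.
- tin_opener: Bystander: small steel tin opener lying along its x axis from -82 mm (loop, 34 mm wide) to 49 mm, 12 mm high. Origin at counter height.
- stir_stick: Bystander: wooden stirring stick lying flat, 260 x 24 x 5 mm, long along its x axis. Origin: centre of its underside.
Not all that is in view belongs to the job. What is shaped like the tin but red is not meant.

How it is judged:
By the outcome, as a careful person would: the job done as asked, in the order asked, and still so for the second after the job is handed in, with the robot touching nothing.
It also fails if it takes over 61 s, if anything falls off the work surface, if the arm or the gripper's body presses on something with over 40 N, if the wrist force passes 120 N, or if a joint passes its speed limit or range.

## Working session

There is one attempt and no reset: what is moved stays moved. The work goes in short steps, Python scripts to look and compute and a tool call to move; the robot and the scene stay as the last step left them, time stands still between calls to the robot, and variables do not carry over. Pictures are saved under pics/ and viewed, at most 10 in all, crops included, and the job is handed in when it is done.

Besides the shell and the picture viewer there is one more tool, called after "Emit:" as name([rows], argument=value, ...), one row to a line, values as JSON. arm_command: Moves the arm, as the interface text tells. Its arguments: {"type":"object","properties":{"increments":{"type":"array","items":{"type":"object","properties":{"linear":{"type":"array","items":{"type":"number"}},"angular":{"type":"array","items":{"type":"number"}}}}},"jaw":{"type":"number"},"newtons":{"type":"number"}},"required":["increments"]}

```bash
mkdir -p pics; ls
python3 - <<'E'
from bench import arm
import cv2,numpy as np
for n in("side","top"):
    c=arm.camera(n); cv2.imwrite(f"pics/{n}0.png",c["image"][:,:,::-1]); np.savez(f"{n}0.npz",**c)
    R=np.array(c["R"]);t=np.array(c["t"]);print(n,c["fx"],c["cx"],c["cy"],(-R.T@t).round(),R.round(3).tolist())
o=arm.get_obs();print(o)
E
```

```text
pics
side 428.40851336060507 246.90962928127678 189.22067532084225 [ 186. -475.  859.] [[0.815, -0.579, 0.002], [-0.418, -0.591, -0.69], [0.4, 0.561, -0.724]]
top 480.50084210831494 250.34141998625978 192.58882485081534 [ 345.   21. 1270.] [[0.051, -0.999, -0.005], [-0.973, -0.048, -0.227], [0.226, 0.017, -0.974]]
{'t': 0.1, 'qpos': array([-1.07321913,  0.68991002, -0.19451454,  1.56624637,  0.15728601,
        0.90253851, -0.21510538]), 'dq': array([ 0.00136352, -0.0019838 , -0.00115196, -0.00324626,  0.0009054 ,
        0.00021937,  0.0008032 ]), 'joint_efforts': array([-4.04900187e-03, -5.40593112e+01, -1.27179746e+00, -1.58983719e+01,
        9.36241646e-03,  4.39774405e-03, -1.98936726e-05]), 'ee_pos': array([279.35473992, 558.42296688, 230.55625174]), 'eef_rot': array([[-8.94395555e-01,  4.47276383e-01, -6.54588680e-04],
       [ 4.47276845e-01,  8.94394163e-01, -1.58285016e-03],
       [-1.22511200e-04, -1.70847651e-03, -9.99998533e-01]]), 'ft_force': array([-0.25189456, -0.58787843, -0.16893591]), 'wrist_torque': array([-0.05968209, -0.02844131, -0.03178722]), 'gripper_force': 0.0, 'finger_gap': 85.56715984432996}
```

View pics/side0.png

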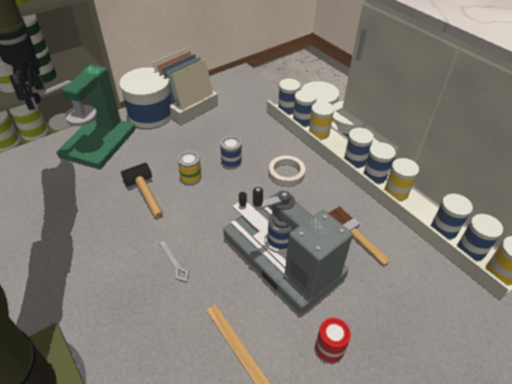

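View pics/top0.png

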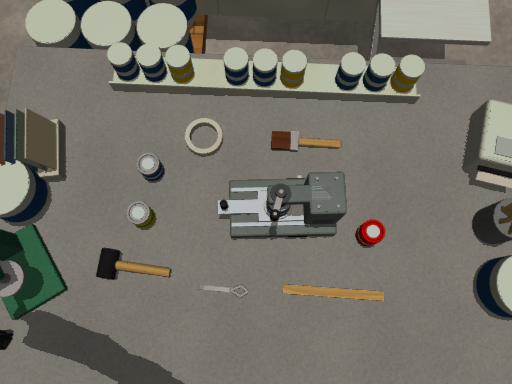

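```bash
cat > h.py <<'E'
import numpy as np,cv2
def cloud(c):
    v,u=np.mgrid[:384,:512]; z=c["z_map"]
    P=np.stack([(u-c["cx"])/c["fx"]*z,(v-c["cy"])/c["fy"]*z,z],-1)
    W=(P-c["t"])@c["R"]; W[z==0]=np.nan; return W
E
python3 - <<'E'
from h import *
for n,(x0,x1,y0,y1) in dict(top=(200,360,160,250),side=(210,360,170,320)).items():
    c=dict(np.load(n+"0.npz"));W=cloud(c)
    u0=W[y0:y1,x0:x1].reshape(-1,3)
    im=c["image"][y0:y1,x0:x1].reshape(-1,3).astype(int)
    for lo,hi in((38,52),(95,110),(188,202),(210,225),(240,262)):
        m=(u0[:,2]>lo)&(u0[:,2]<hi)
        p=u0[m];print(n,lo,m.sum(),p.min(0).round(),p.max(0).round(),np.median(p,0).round(),cv2.minAreaRect(p[:,:2].astype(np.float32)))
    d=(im.max(1)<50)
    for lo,hi in((60,110),(225,262)):
        p=u0[d&(u0[:,2]>lo)&(u0[:,2]<hi)];print(' dark',len(p),p.min(0).round(),p.max(0).round(),p.mean(0).round())
    cv2.imwrite(f"pics/c{n}.png",cv2.resize(c["image"][y0:y1,x0:x1,::-1],None,fx=4 if n=="side" else 5,fy=4 if n=="side" else 5,interpolation=2))
E
```

```text
top 38 2255 [ 513. -243.   38.] [685.  99.  52.] [552.  10.  46.] ((602.9781494140625, -71.54080200195312), (161.75257873535156, 335.7530517578125), 3.3943593502044678)
top 95 117 [ 552. -178.   95.] [645. 115. 110.] [579. -10. 103.] ((605.9628295898438, -35.23394775390625), (295.5477294921875, 91.25066375732422), 83.41584014892578)
top 188 2133 [ 552. -181.  188.] [655.  -1. 202.] [ 600. -120.  195.] ((601.5039672851562, -90.32941436767578), (100.2059326171875, 178.8859100341797), 3.121002197265625)
top 210 154 [529. -41. 210.] [609.  -8. 223.] [590. -27. 213.] ((568.1656494140625, -25.279748916625977), (23.926298141479492, 81.04678344726562), 80.89643859863281)
top 240 80 [527. -26. 240.] [548.  -6. 258.] [536. -17. 253.] ((537.2180786132812, -16.749897003173828), (19.073322296142578, 20.099502563476562), 28.242088317871094)
 dark 211 [ 552. -177.   61.] [643. 115. 110.] [569. -51.  90.]
 dark 67 [527. -26. 225.] [546.  -6. 257.] [535. -16. 249.]
side 38 2008 [ 511. -185.   38.] [928.  90.  52.] [541. -43.  45.] ((725.7946166992188, -35.79466247558594), (413.7572021484375, 274.3344421386719), 3.750253677368164)
side 95 363 [ 549. -185.   95.] [651. 115. 110.] [ 569. -134.  103.] ((574.687744140625, -39.868194580078125), (93.9622802734375, 298.63299560546875), 11.517326354980469)
side 188 2321 [ 530. -183.  188.] [653.  -1. 202.] [ 596. -128.  194.] ((594.0936279296875, -92.83094024658203), (104.86491394042969, 181.81671142578125), 8.965726852416992)
side 210 156 [526. -44. 210.] [607. -14. 224.] [587. -28. 213.] ((566.0758056640625, -29.29886245727539), (26.25824546813965, 81.31659698486328), 86.4667739868164)
side 240 103 [526. -29. 240.] [546.  -7. 256.] [534. -21. 251.] ((535.9185180664062, -18.62265396118164), (20.487443923950195, 19.436431884765625), 25.80057716369629)
 dark 65 [576.  93.  73.] [590. 109. 106.] [582.  99.  93.]
 dark 90 [526. -29. 226.] [542. -14. 254.] [532. -25. 241.]
```

View pics/ctop.png

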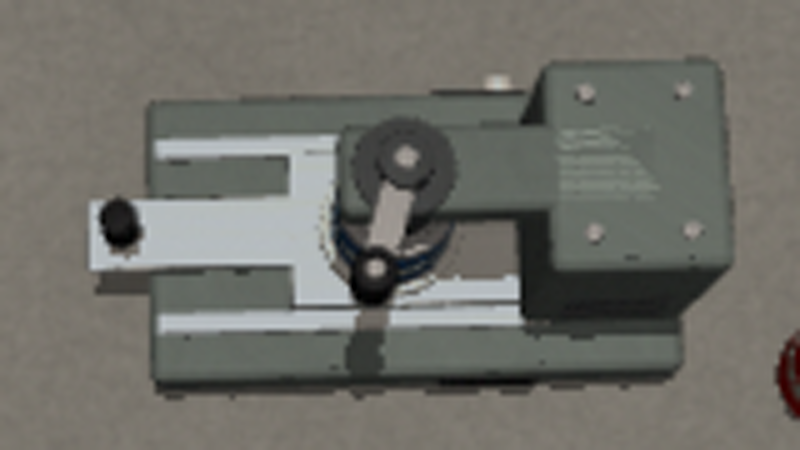

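View pics/cside.png

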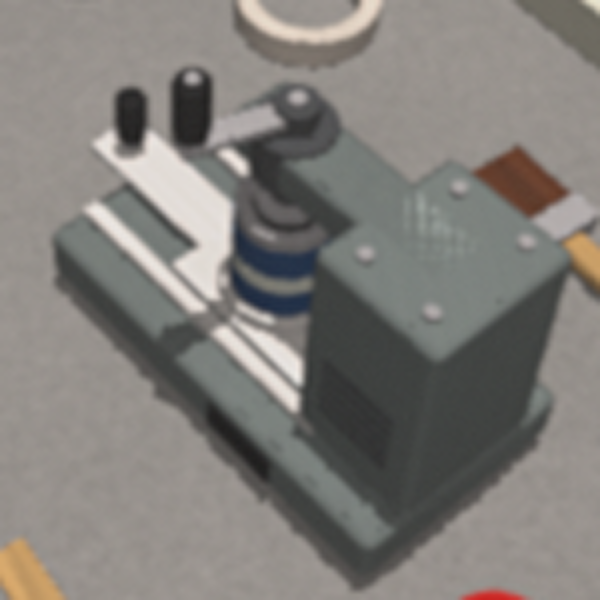

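Run:
```python
from h import *
def at(c,u,v,z):
    d=c["R"].T@np.array([(u-c["cx"])/c["fx"],(v-c["cy"])/c["fy"],1]); o=-c["R"].T@c["t"]; return (o+d*(z-o[2])/d[2]).round(1)
ct=dict(np.load("top0.npz"));cs=dict(np.load("side0.npz"))
for c,L in((ct,[(281,191.4),(275,213.2),(223.6,201.5)]),(cs,[(284.5,194.3),(258,188.8),(242.3,194)])):
    W=cloud(c)
    for (u,v) in L: print(u,v,W[int(round(v)),int(round(u))].round(1))
# hub/knob tops via ray
print("hub",at(ct,281,191.4,222),at(cs,284.5,194.3,222))
print("knob",at(ct,275.2,213.2,253),at(cs,258,189,253))
print("tray",at(ct,223.6,203,104),at(cs,242.3,194,104))
for c in(ct,cs):
    W=cloud(c);m=(abs(W[...,2]-195)<2.5)&(abs(W[...,1]+135)<80)&(abs(W[...,0]-600)<80)
    p=W[m];ys=np.arange(-165,-85,10)
    e=[(y,p[abs(p[:,1]-y)<4,0].min(),p[abs(p[:,1]-y)<4,0].max()) for y in ys]; e=np.array(e)
    print(np.polyfit(e[:,0],e[:,1],1),np.polyfit(e[:,0],e[:,2],1),e[:,1:].mean(), p[:,1].min())
    m=(abs(W[...,2]-46)<2.5)&(abs(W[...,0]-520)<20);p=W[m];ys=np.arange(-140,80,15)
    e=np.array([(y,p[abs(p[:,1]-y)<6,0].min()) for y in ys if (abs(p[:,1]-y)<6).any()]);print('base',np.polyfit(e[:,0],e[:,1],1))
```

```text
281 191.4 [597.1 -29.9 214.5]
275 213.2 [538.3 -16.9 255.2]
223.6 201.5 [588.3 104.9 105. ]
284.5 194.3 [594.3 -32.3 217.3]
258 188.8 [538.3 -17.3 253.3]
242.3 194 [585.4 106.3 101.3]
hub [594.4 -29.6 222. ] [591.6 -36.7 222. ]
knob [538.3 -17.4 253. ] [538.5 -17.1 253. ]
tray [585.9 105.8 104. ] [584.6 103.9 104. ]
[-2.74910157e-02  5.52123300e+02] [-9.47045699e-02  6.38722403e+02] 603.3655647572994 -180.3752248245214
base [-6.90785658e-02  5.20709240e+02]
[2.04042967e-01 5.83509915e+02] [-8.64392199e-02  6.37008450e+02] 602.6149388710601 -182.02923199244137
base [-6.90907528e-02  5.18807058e+02]
```

Emit:
arm_command([
  {"linear": [0,0,-15],"angular": [0,0,-6.64]},
  {"linear": [0,0,-15],"angular": [0,0,-6.64]},
  {"linear": [0,0,-15],"angular": [0,0,-6.64]},
  {"linear": [0,0,-15],"angular": [0,0,-6.65]},
  {"linear": [-18,-41,0],"angular": [0,0,0]},
  {"linear": [-18,-41,0],"angular": [0,0,0]},
  {"linear": [-18,-41,0],"angular": [0,0,0]},
  {"linear": [-18,-41,0],"angular": [0,0,0]},
], jaw=50, newtons=30)

```text
t: 0.9
ee_pos: [351.9, 393.0, 291.0]
eef_rot: [[-1.0, -0.0, -0.0], [-0.0, 1.0, -0.001], [0.0, -0.001, -1.0]]
ft_force: [1.0, 0.1, 0.8]
finger_gap: 50.2
gripper_force: 0.0
```

Emit:
arm_command([
  {"linear": [-18,-41,0],"angular": [0,0,0]},
  {"linear": [-18,-41,0],"angular": [0,0,0]},
  {"linear": [-18,-41,0],"angular": [0,0,0]},
  {"linear": [-18,-41,0],"angular": [0,0,0]},
  {"linear": [-18,-41,0],"angular": [0,0,0]},
  {"linear": [-18,-41,0],"angular": [0,0,0]},
  {"linear": [-18,-41,0],"angular": [0,0,0]},
  {"linear": [0,0,0],"angular": [0,0,0]},
])

```text
t: 1.7
ee_pos: [479.6, 100.0, 290.6]
eef_rot: [[-1.0, 0.013, -0.0], [0.013, 1.0, -0.005], [0.0, -0.005, -1.0]]
ft_force: [0.7, -0.2, 0.4]
finger_gap: 50.3
gripper_force: 0.0
```

Emit:
arm_command([
  {"linear": [-19.6,-39.1,0],"angular": [0,0,0]},
  {"linear": [-19.6,-39.1,0],"angular": [0,0,0]},
  {"linear": [-19.6,-39.1,0],"angular": [0,0,0]},
  {"linear": [0,0,0],"angular": [0,0,0]},
  {"linear": [0,0,0],"angular": [0,0,0]},
])

```text
t: 2.2
ee_pos: [536.2, -9.9, 290.7]
eef_rot: [[-1.0, 0.002, -0.001], [0.002, 1.0, 0.0], [0.001, 0.0, -1.0]]
ft_force: [-0.1, 0.6, -0.0]
finger_gap: 49.9
gripper_force: 0.0
```

Run:
```python
from bench import arm
import cv2
o=arm.get_obs();print(o['ee_pos'],o['eef_rot'],o['ft_force'])
a=arm.camera("side")["image"][110:260,170:370,::-1];cv2.imwrite("pics/s1.png",cv2.resize(a,None,fx=3,fy=3))
```

```text
[536.15532256  -9.89996058 290.73829909] [[-9.99996372e-01  2.44167682e-03 -1.13737555e-03]
 [ 2.44122308e-03  9.99996940e-01  4.00153641e-04]
 [ 1.13834911e-03  3.97375602e-04 -9.99999273e-01]] [-0.06116146  0.61373797 -0.0173315 ]
```

View pics/s1.png

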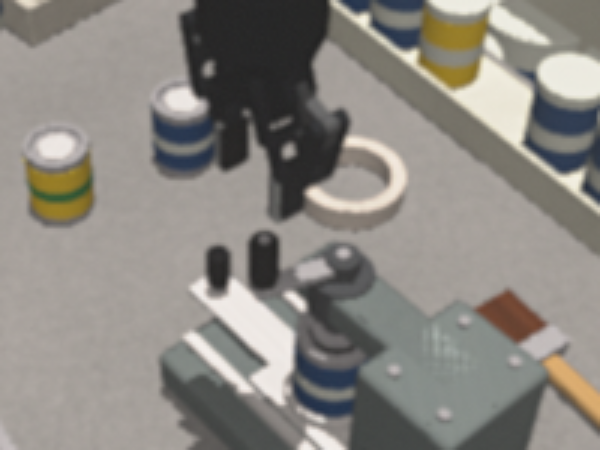

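The picture shows the open fingers at (232,150) and (290,190), above the crank knob at (264,258). So I go a little further and down.

Emit:
arm_command([
  {"linear": [-2,-7.5,0],"angular": [0,0,0]},
  {"linear": [0,0,23],"angular": [0,0,0]},
  {"linear": [0,0,23],"angular": [0,0,0]},
  {"linear": [0,0,23],"angular": [0,0,0]},
  {"linear": [0,0,0],"angular": [0,0,0]},
])

```text
t: 2.75
ee_pos: [536.0, -16.1, 220.0]
eef_rot: [[-1.0, -0.002, -0.006], [-0.002, 1.0, -0.0], [0.006, -0.0, -1.0]]
ft_force: [-1.3, -0.9, -0.2]
finger_gap: 50.0
gripper_force: 0.0
```

Emit:
arm_command([
  {"linear": [0,0,0],"angular": [0,0,0]},
  {"linear": [0,0,0],"angular": [0,0,0]},
  {"linear": [0,0,0],"angular": [0,0,0]},
  {"linear": [0,0,0],"angular": [0,0,0]},
], jaw=10, newtons=30)

```text
t: 3.15
ee_pos: [539.2, -16.6, 223.6]
eef_rot: [[-1.0, 0.0, 0.003], [0.0, 1.0, 0.0], [-0.003, 0.0, -1.0]]
ft_force: [-1.2, -0.5, 5.4]
finger_gap: 20.0
gripper_force: 30.6
```

Emit:
arm_command([
  {"linear": [0.3,-1.5,0],"angular": [0,0,0]},
  {"linear": [0.3,-1.5,0],"angular": [0,0,0]},
  {"linear": [0,0,0],"angular": [0,0,0]},
])

```text
t: 3.45
ee_pos: [538.8, -18.7, 223.5]
eef_rot: [[-1.0, -0.001, 0.003], [-0.001, 1.0, 0.002], [-0.003, 0.002, -1.0]]
ft_force: [0.1, 1.7, 6.2]
finger_gap: 19.6
gripper_force: 30.9
```

Emit:
arm_command([
  {"linear": [0.3,-1.5,-2],"angular": [0,0,0]},
  {"linear": [0.2,-1.5,0],"angular": [0,0,0]},
  {"linear": [0,0,0],"angular": [0,0,0]},
])

```text
t: 3.75
ee_pos: [537.9, -22.7, 223.9]
eef_rot: [[-1.0, 0.0, 0.001], [0.0, 1.0, 0.001], [-0.001, 0.001, -1.0]]
ft_force: [4.6, 1.8, -9.2]
finger_gap: 19.9
gripper_force: 30.6
```

Emit:
arm_command([
  {"linear": [-0.2,-1.5,1.1],"angular": [0,0,0]},
  {"linear": [0,-1.5,0],"angular": [0,0,0]},
  {"linear": [0,0,0],"angular": [0,0,0]},
])

```text
t: 4.05
ee_pos: [537.7, -25.9, 223.6]
eef_rot: [[-1.0, 0.0, 0.001], [0.0, 1.0, 0.0], [-0.001, 0.0, -1.0]]
ft_force: [2.5, 2.2, -0.6]
finger_gap: 20.2
gripper_force: 31.5
```

Emit:
arm_command([
  {"linear": [-0.2,-1.7,0],"angular": [0,0,0]},
  {"linear": [-0.1,-1.7,0],"angular": [0,0,0]},
  {"linear": [0,-1.7,0],"angular": [0,0,0]},
  {"linear": [0,0,0],"angular": [0,0,0]},
])

```text
t: 4.45
ee_pos: [537.6, -31.3, 223.4]
eef_rot: [[-1.0, 0.001, -0.0], [0.001, 1.0, -0.0], [0.0, -0.0, -1.0]]
ft_force: [0.1, 1.8, 2.7]
finger_gap: 20.1
gripper_force: 31.7
```

Emit:
arm_command([
  {"linear": [0,-1.7,-0.2],"angular": [0,0,0]},
  {"linear": [-0.1,-1.7,0],"angular": [0,0,0]},
  {"linear": [-0.2,-1.7,0],"angular": [0,0,0]},
  {"linear": [0,0,0],"angular": [0,0,0]},
])

```text
t: 4.85
ee_pos: [537.9, -36.4, 223.4]
eef_rot: [[-1.0, 0.001, -0.0], [0.001, 1.0, -0.0], [0.0, -0.0, -1.0]]
ft_force: [-0.4, 2.5, 2.0]
finger_gap: 20.0
gripper_force: 31.7
```

Emit:
arm_command([
  {"linear": [-0.3,-1.7,0],"angular": [0,0,0]},
  {"linear": [-0.3,-1.7,0],"angular": [0,0,0]},
  {"linear": [-0.3,-1.7,0],"angular": [0,0,0]},
  {"linear": [0,0,0],"angular": [0,0,0]},
])

```text
t: 5.25
ee_pos: [538.4, -39.7, 223.3]
eef_rot: [[-1.0, -0.001, -0.001], [-0.001, 1.0, 0.002], [0.001, 0.002, -1.0]]
ft_force: [-1.1, 5.4, 2.7]
finger_gap: 20.1
gripper_force: 31.7
```

Emit:
arm_command([
  {"linear": [-0.1,-0.8,0.2],"angular": [0,0,0]},
  {"linear": [0,0,0],"angular": [0,0,0]},
  {"linear": [0,0,0],"angular": [0,0,0]},
])

```text
t: 5.55
ee_pos: [538.5, -40.0, 223.3]
eef_rot: [[-1.0, -0.002, -0.001], [-0.002, 1.0, 0.002], [0.001, 0.002, -1.0]]
ft_force: [-1.9, 6.6, 4.8]
finger_gap: 19.9
gripper_force: 32.0
```

Emit:
arm_command([
  {"linear": [-0.3,-0.8,-0.4],"angular": [0,0,0]},
  {"linear": [0,0,0],"angular": [0,0,0]},
  {"linear": [0,0,0],"angular": [0,0,0]},
])

```text
t: 5.85
ee_pos: [538.5, -40.4, 223.3]
eef_rot: [[-1.0, -0.002, -0.002], [-0.002, 1.0, 0.003], [0.002, 0.003, -1.0]]
ft_force: [-2.3, 6.9, 2.9]
finger_gap: 20.1
gripper_force: 31.7
```

Run:
```python
import numpy as np
f=np.radians(189.5-10*np.arange(49)); x=-60*np.cos(f);y=60*np.sin(f)
for i,(a,b) in enumerate(zip(np.diff(x),np.diff(y))): print(round(189.5-10*i-10,1),a.round(1),b.round(1))
```

```text
179.5 0.8 10.4
169.5 -1.0 10.4
159.5 -2.8 10.1
149.5 -4.5 9.4
139.5 -6.1 8.5
129.5 -7.5 7.3
119.5 -8.6 5.9
109.5 -9.5 4.3
99.5 -10.1 2.6
89.5 -10.4 0.8
79.5 -10.4 -1.0
69.5 -10.1 -2.8
59.5 -9.4 -4.5
49.5 -8.5 -6.1
39.5 -7.3 -7.5
29.5 -5.9 -8.6
19.5 -4.3 -9.5
9.5 -2.6 -10.1
-0.5 -0.8 -10.4
-10.5 1.0 -10.4
-20.5 2.8 -10.1
-30.5 4.5 -9.4
-40.5 6.1 -8.5
-50.5 7.5 -7.3
-60.5 8.6 -5.9
-70.5 9.5 -4.3
-80.5 10.1 -2.6
-90.5 10.4 -0.8
-100.5 10.4 1.0
-110.5 10.1 2.8
-120.5 9.4 4.5
-130.5 8.5 6.1
-140.5 7.3 7.5
-150.5 5.9 8.6
-160.5 4.3 9.5
-170.5 2.6 10.1
-180.5 0.8 10.4
-190.5 -1.0 10.4
-200.5 -2.8 10.1
-210.5 -4.5 9.4
-220.5 -6.1 8.5
-230.5 -7.5 7.3
-240.5 -8.6 5.9
-250.5 -9.5 4.3
-260.5 -10.1 2.6
-270.5 -10.4 0.8
-280.5 -10.4 -1.0
-290.5 -10.1 -2.8
```

Emit:
arm_command([
  {"linear": [0.8,11.4,-0.4],"angular": [0,0,0]},
  {"linear": [-1.0,10.4,-0.2],"angular": [0,0,0]},
  {"linear": [-2.8,10.1,-0.2],"angular": [0,0,0]},
  {"linear": [-4.5,9.4,-0.3],"angular": [0,0,0]},
  {"linear": [0,0,0],"angular": [0,0,0]},
  {"linear": [0,0,0],"angular": [0,0,0]},
])

```text
t: 6.45
ee_pos: [546.5, 0.4, 224.3]
eef_rot: [[-1.0, -0.002, -0.001], [-0.002, 1.0, 0.002], [0.001, 0.002, -1.0]]
ft_force: [-3.9, 3.3, -2.1]
finger_gap: 20.0
gripper_force: 31.3
```

Emit:
arm_command([
  {"linear": [-5.6,8.9,-0.2],"angular": [0,0,0]},
  {"linear": [-7.5,7.3,-0.2],"angular": [0,0,0]},
  {"linear": [-8.6,5.9,-0.2],"angular": [0,0,0]},
  {"linear": [-9.5,4.3,-0.3],"angular": [0,0,0]},
  {"linear": [-10.1,2.6,-0.2],"angular": [0,0,0]},
  {"linear": [-10.4,0.8,-0.2],"angular": [0,0,0]},
  {"linear": [0,0,0],"angular": [0,0,0]},
])

```text
t: 7.15
ee_pos: [600.5, 29.4, 225.8]
eef_rot: [[-1.0, 0.0, 0.003], [0.0, 1.0, 0.002], [-0.003, 0.002, -1.0]]
ft_force: [0.3, 3.3, -3.8]
finger_gap: 19.8
gripper_force: 31.0
```

Emit:
arm_command([
  {"linear": [-10.4,-0.6,0.2],"angular": [0,0,0]},
  {"linear": [-10.1,-2.8,-0.2],"angular": [0,0,0]},
  {"linear": [-9.4,-4.5,-0.2],"angular": [0,0,0]},
  {"linear": [-8.5,-6.1,-0.3],"angular": [0,0,0]},
  {"linear": [-7.3,-7.5,-0.2],"angular": [0,0,0]},
  {"linear": [-5.9,-8.6,-0.2],"angular": [0,0,0]},
  {"linear": [0,0,0],"angular": [0,0,0]},
])

```text
t: 7.85
ee_pos: [651.8, -4.5, 227.1]
eef_rot: [[-1.0, 0.003, 0.003], [0.003, 1.0, -0.002], [-0.003, -0.002, -1.0]]
ft_force: [1.4, -0.2, -2.5]
finger_gap: 20.2
gripper_force: 31.2
```

Emit:
arm_command([
  {"linear": [-3.7,-9.8,0],"angular": [0,0,0]},
  {"linear": [-1.9,-10.3,-0.2],"angular": [0,0,0]},
  {"linear": [-0.1,-10.5,-0.2],"angular": [0,0,0]},
  {"linear": [1.7,-10.3,-0.2],"angular": [0,0,0]},
  {"linear": [3.5,-9.9,-0.3],"angular": [0,0,0]},
  {"linear": [5.2,-9.1,-0.2],"angular": [0,0,0]},
  {"linear": [6.7,-8.1,-0.2],"angular": [0,0,0]},
  {"linear": [0,0,0],"angular": [0,0,0]},
])

```text
t: 8.65
ee_pos: [638.2, -74.0, 228.7]
eef_rot: [[-1.0, 0.004, 0.0], [0.004, 1.0, -0.004], [-0.0, -0.004, -1.0]]
ft_force: [3.7, -4.6, -1.0]
finger_gap: 20.0
gripper_force: 31.5
```

Emit:
arm_command([
  {"linear": [7.9,-6.9,-0.1],"angular": [0,0,0]},
  {"linear": [9.3,-4.9,-0.2],"angular": [0,0,0]},
  {"linear": [10.0,-3.2,-0.2],"angular": [0,0,0]},
  {"linear": [10.4,-1.4,-0.2],"angular": [0,0,0]},
  {"linear": [10.4,0.4,-0.3],"angular": [0,0,0]},
  {"linear": [10.2,2.2,-0.2],"angular": [0,0,0]},
  {"linear": [9.7,4.0,-0.2],"angular": [0,0,0]},
  {"linear": [0,0,0],"angular": [0,0,0]},
])

```text
t: 9.45
ee_pos: [568.3, -82.1, 230.1]
eef_rot: [[-1.0, 0.001, -0.004], [0.001, 1.0, -0.004], [0.004, -0.004, -1.0]]
ft_force: [-3.0, -5.0, 3.7]
finger_gap: 19.9
gripper_force: 31.8
```

Emit:
arm_command([
  {"linear": [9.0,5.3,-0.6],"angular": [0,0,0]},
  {"linear": [7.5,7.3,-0.2],"angular": [0,0,0]},
  {"linear": [6.1,8.5,-0.2],"angular": [0,0,0]},
  {"linear": [4.5,9.4,-0.2],"angular": [0,0,0]},
  {"linear": [2.8,10.1,-0.3],"angular": [0,0,0]},
  {"linear": [1.0,10.4,-0.2],"angular": [0,0,0]},
  {"linear": [-0.8,10.4,-0.2],"angular": [0,0,0]},
  {"linear": [0,0,0],"angular": [0,0,0]},
])

```text
t: 10.25
ee_pos: [539.7, -15.8, 231.7]
eef_rot: [[-1.0, -0.003, -0.002], [-0.003, 1.0, 0.001], [0.002, 0.001, -1.0]]
ft_force: [-4.9, 1.1, 6.0]
finger_gap: 20.1
gripper_force: 32.0
```

Emit:
arm_command([
  {"linear": [-2.7,10.1,-0.9],"angular": [0,0,0]},
  {"linear": [-5.1,9.1,-0.2],"angular": [0,0,0]},
  {"linear": [-6.6,8.1,-0.2],"angular": [0,0,0]},
  {"linear": [-7.9,6.9,-0.2],"angular": [0,0,0]},
  {"linear": [-9.0,5.4,-0.3],"angular": [0,0,0]},
  {"linear": [-9.8,3.7,-0.2],"angular": [0,0,0]},
  {"linear": [-10.3,2.0,-0.2],"angular": [0,0,0]},
  {"linear": [-10.5,0.2,0],"angular": [0,0,0]},
])

```text
t: 11.05
ee_pos: [603.3, 29.5, 233.6]
eef_rot: [[-1.0, -0.002, -0.0], [-0.002, 1.0, 0.002], [0.0, 0.002, -1.0]]
ft_force: [-2.8, 1.1, 1.9]
finger_gap: 19.9
gripper_force: 31.6
```

Emit:
arm_command([
  {"linear": [0,0,0],"angular": [0,0,0]},
  {"linear": [0,0,0],"angular": [0,0,0]},
])

```text
t: 11.25
ee_pos: [604.2, 29.1, 233.8]
eef_rot: [[-1.0, -0.001, 0.003], [-0.001, 1.0, 0.003], [-0.003, 0.003, -1.0]]
ft_force: [2.7, 3.7, -0.3]
finger_gap: 20.2
gripper_force: 31.4
```

Emit:
arm_command([
  {"linear": [-10.2,-1.6,-0.2],"angular": [0,0,0]},
  {"linear": [-9.7,-3.8,-0.2],"angular": [0,0,0]},
  {"linear": [0,0,0],"angular": [0,0,0]},
  {"linear": [0,0,0],"angular": [0,0,0]},
])

```text
t: 11.65
ee_pos: [623.5, 23.4, 234.2]
eef_rot: [[-1.0, -0.001, 0.003], [-0.001, 1.0, 0.002], [-0.003, 0.002, -1.0]]
ft_force: [3.7, 4.0, -2.4]
finger_gap: 20.4
gripper_force: 31.4
```

Emit:
arm_command([
  {"linear": [0,0,0],"angular": [0,0,0]},
  {"linear": [0,0,0],"angular": [0,0,0]},
  {"linear": [0,0,0],"angular": [0,0,0]},
  {"linear": [0,0,-30],"angular": [0,0,0]},
  {"linear": [0,0,-30],"angular": [0,0,0]},
  {"linear": [0,0,0],"angular": [0,0,0]},
], jaw=42)

```text
t: 12.25
ee_pos: [625.0, 21.8, 298.5]
eef_rot: [[-1.0, 0.001, 0.008], [0.001, 1.0, 0.0], [-0.008, 0.0, -1.0]]
ft_force: [0.2, -0.1, -0.3]
finger_gap: 42.2
gripper_force: 0.0
```

Emit:
arm_command([
  {"linear": [19.2,42,0],"angular": [0,0,0]},
  {"linear": [19.2,42,0],"angular": [0,0,0]},
  {"linear": [0,0,0],"angular": [0,0,0]},
  {"linear": [0,0,40],"angular": [0,0,0]},
  {"linear": [0,0,40],"angular": [0,0,0]},
  {"linear": [0,0,40],"angular": [0,0,0]},
  {"linear": [0,0,30],"angular": [0,0,0]},
  {"linear": [0,0,0],"angular": [0,0,0]},
])

```text
t: 13.05
ee_pos: [580.7, 104.3, 139.9]
eef_rot: [[-1.0, -0.0, -0.009], [-0.0, 1.0, -0.003], [0.009, -0.003, -1.0]]
ft_force: [-1.1, -0.1, 0.2]
finger_gap: 41.6
gripper_force: 0.0
```

Run:
```python
from bench import arm
import cv2
o=arm.get_obs();print(o['ee_pos'],o['ft_force'])
a=arm.camera("side")["image"][110:260,190:350,::-1];b=arm.camera("top")["image"][140:260,190:350,::-1]
cv2.imwrite("pics/s2.png",cv2.resize(a,None,fx=4,fy=4));cv2.imwrite("pics/t2.png",cv2.resize(b,None,fx=4,fy=4))
```

```text
[580.68649008 104.2798539  139.90499677] [-1.07833    -0.13023706  0.15548349]
```

View pics/s2.png

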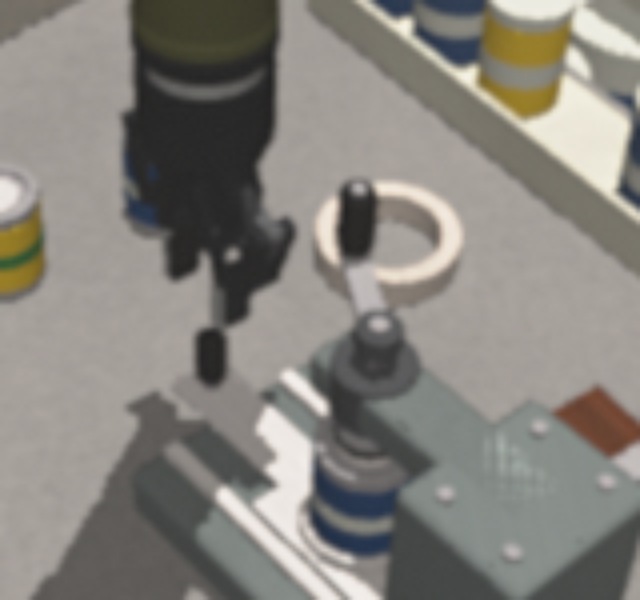

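The picture shows the fingers (180,250 and 235,290) straddling above the tray knob at (210,355). The crank is out of the way at (357,220), and the tin is standing in its ring.

Emit:
arm_command([
  {"linear": [0,0,32],"angular": [0,0,0]},
  {"linear": [0,0,32],"angular": [0,0,0]},
  {"linear": [0,0,0],"angular": [0,0,0]},
  {"linear": [0,0,0],"angular": [0,0,0]},
])

```text
t: 13.55
ee_pos: [585.3, 106.3, 81.9]
eef_rot: [[-1.0, 0.0, 0.002], [0.0, 1.0, 0.001], [-0.002, 0.001, -1.0]]
ft_force: [0.2, 1.3, 0.6]
finger_gap: 42.2
gripper_force: 0.0
```

Emit:
arm_command([
  {"linear": [0,0,0],"angular": [0,0,0]},
  {"linear": [0,0,0],"angular": [0,0,0]},
  {"linear": [0,0,0],"angular": [0,0,0]},
  {"linear": [0,0,0],"angular": [0,0,0]},
], jaw=10)

```text
t: 13.95
ee_pos: [585.8, 106.5, 82.5]
eef_rot: [[-1.0, 0.0, 0.004], [0.0, 1.0, 0.001], [-0.004, 0.001, -1.0]]
ft_force: [0.2, -0.9, 7.3]
finger_gap: 19.0
gripper_force: 29.1
```

Emit:
arm_command([
  {"linear": [0,1,-0.8],"angular": [0,0,0]},
  {"linear": [0.2,2.5,0],"angular": [0,0,0]},
  {"linear": [0.3,4,0],"angular": [0,0,0]},
  {"linear": [0.3,5,0],"angular": [0,0,0]},
  {"linear": [0.3,5,0],"angular": [0,0,0]},
  {"linear": [0.3,5,0],"angular": [0,0,0]},
  {"linear": [0.3,5,0],"angular": [0,0,0]},
  {"linear": [0.3,5,0],"angular": [0,0,0]},
])

```text
t: 14.75
ee_pos: [583.4, 138.3, 82.5]
eef_rot: [[-1.0, 0.001, 0.003], [0.001, 1.0, -0.0], [-0.003, -0.0, -1.0]]
ft_force: [0.2, -2.3, 8.2]
finger_gap: 18.9
gripper_force: 30.1
```

Emit:
arm_command([
  {"linear": [0.3,5,0],"angular": [0,0,0]},
  {"linear": [0.3,5,0],"angular": [0,0,0]},
  {"linear": [0.3,5,0],"angular": [0,0,0]},
  {"linear": [0.3,5,0],"angular": [0,0,0]},
  {"linear": [0.3,5,0],"angular": [0,0,0]},
  {"linear": [0.3,5,0],"angular": [0,0,0]},
  {"linear": [0.3,5,0],"angular": [0,0,0]},
  {"linear": [0.3,5,0],"angular": [0,0,0]},
])

```text
t: 15.55
ee_pos: [580.5, 178.3, 82.5]
eef_rot: [[-1.0, 0.001, 0.002], [0.001, 1.0, -0.0], [-0.002, -0.0, -1.0]]
ft_force: [0.0, -3.0, 8.5]
finger_gap: 18.9
gripper_force: 30.2
```

Emit:
arm_command([
  {"linear": [0.3,5,-0.5],"angular": [0,0,0]},
  {"linear": [0.3,5,0],"angular": [0,0,0]},
  {"linear": [0.3,5,0],"angular": [0,0,0]},
  {"linear": [0.3,4,0],"angular": [0,0,0]},
  {"linear": [0.2,3,0],"angular": [0,0,0]},
  {"linear": [0.1,2,0],"angular": [0,0,0]},
  {"linear": [0.1,1,0],"angular": [0,0,0]},
  {"linear": [0,0,0],"angular": [0,0,0]},
])

```text
t: 16.35
ee_pos: [578.6, 204.0, 82.5]
eef_rot: [[-1.0, -0.0, 0.001], [-0.0, 1.0, 0.001], [-0.001, 0.001, -1.0]]
ft_force: [-0.6, -0.9, 7.9]
finger_gap: 18.9
gripper_force: 30.1
```

Emit:
arm_command([
  {"linear": [0.1,1,0],"angular": [0,0,0]},
  {"linear": [0,1,0],"angular": [0,0,0]},
  {"linear": [0,0,0],"angular": [0,0,0]},
])

```text
t: 16.65
ee_pos: [578.5, 205.8, 82.5]
eef_rot: [[-1.0, 0.0, 0.001], [0.0, 1.0, 0.0], [-0.001, 0.0, -1.0]]
ft_force: [-0.1, -1.0, 7.8]
finger_gap: 18.8
gripper_force: 30.1
```

Emit:
arm_command([
  {"linear": [0.1,1,0],"angular": [0,0,0]},
  {"linear": [0,1,0],"angular": [0,0,0]},
  {"linear": [0,0,0],"angular": [0,0,0]},
])

```text
t: 16.95
ee_pos: [578.4, 206.2, 82.5]
eef_rot: [[-1.0, 0.001, 0.001], [0.001, 1.0, -0.002], [-0.001, -0.002, -1.0]]
ft_force: [-1.0, -4.2, 8.2]
finger_gap: 19.3
gripper_force: 30.2
```

Emit:
arm_command([
  {"linear": [0,0.8,0],"angular": [0,0,0]},
  {"linear": [0,0,0],"angular": [0,0,0]},
])

```text
t: 17.15
ee_pos: [578.4, 206.2, 82.5]
eef_rot: [[-1.0, 0.001, 0.001], [0.001, 1.0, -0.003], [-0.001, -0.003, -1.0]]
ft_force: [-1.0, -5.4, 9.4]
finger_gap: 18.9
gripper_force: 30.3
```

Emit:
arm_command([
  {"linear": [0,0,0],"angular": [0,0,0]},
  {"linear": [0,0,0],"angular": [0,0,0]},
  {"linear": [0,0,0],"angular": [0,0,0]},
  {"linear": [0,0,-30],"angular": [0,0,0]},
  {"linear": [0,0,-45],"angular": [0,0,0]},
  {"linear": [10,45,-15],"angular": [0,0,0]},
  {"linear": [10,45,-15],"angular": [0,0,0]},
  {"linear": [0,0,0],"angular": [0,0,0]},
], jaw=42)

```text
t: 17.95
ee_pos: [555.0, 310.1, 189.2]
eef_rot: [[-1.0, -0.012, 0.002], [-0.012, 1.0, 0.012], [-0.002, 0.012, -1.0]]
ft_force: [-1.5, 0.5, -0.0]
finger_gap: 41.8
gripper_force: 0.0
```

Run:
```python
from bench import arm
from h import *
o=arm.get_obs();print(o['ee_pos'],o['ft_force'])
c=arm.camera("side");s=c["image"][110:320,170:380,::-1];W=cloud(c)
m=(c["image"].max(-1)<50)&(W[...,2]>72)&(W[...,2]<106)&(abs(W[...,0]-578)<20)&(abs(W[...,1]-205)<30)
print(m.sum(),W[m].min(0),W[m].max(0))
cv2.imwrite("pics/s3.png",cv2.resize(s,None,fx=2.8,fy=2.8))
```

```text
[555.00927982 310.11541619 189.24616775] [-1.52247677  0.53423095 -0.04145588]
53 [568.84203121 194.56243794  73.62651688] [583.91538783 207.76981774 105.67974401]
```

View pics/s3.png

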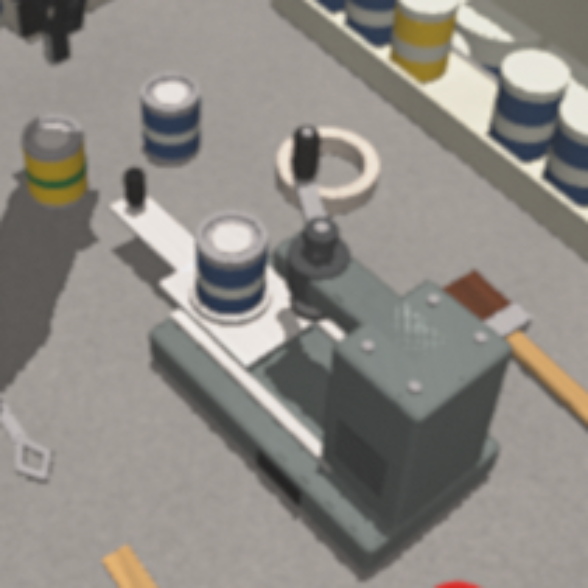

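The picture shows the tray drawn out with its knob at (135,188), the tin upright in its ring at (232,265), the clamp clear of it, and the bystanders where they were.

```bash
python3 -c "
from bench import arm
print(arm.sign_off())"
```

```text
the job is handed in; nothing more can be done
None
```

The clamp is off and the tray is out at its stop: the screw tightens counter-clockwise seen from above, I nipped it there at about 7 N, then wound it about 1.35 turns the other way, which puts the foot about 5–6 mm above the rim (worked out from the turns). The tin is still standing in its ring, the things on the counter were left alone, and the job was handed in at about 18 s.

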